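Stack a sample tray on the lab shaker

TASK

Lift the vial tray off the bench by its handle and stack it on the tray that is fixed on top of the shaker, lined up with it, so that all four corner lugs drop into the sockets and it sits fully down, level. The shaker's platform is sprung and its drive stopped off centre, so feel gently for the sockets without ever pressing the platform down hard; keep the tray upright, let go of it, and leave the glassware alone.

Things in the scene. Friction and masses are not known exactly. Their poses are not given: they have to be found in the camera images.
- tray: Tray to be stacked: grey plastic, floor plate 200 (x) x 140 (y) x 6 mm with low rim, two rows of stoppered amber vials fixed in it (caps end 70 mm above the origin), about 0.5 kg. It stands on four lugs. Origin: centre of the tray in the plane of the lug ends; the plate's underside is 12 mm above it. z up, x along the long side and the handle. A half turn makes no difference.
- tray_handle (a point): Middle of the tray's aluminium handle: straight bar along the tray's x, 172 mm long, 16 mm wide (tray y), 20 mm high; this point is 105 mm above the tray's origin, centred over it. An upright at each end (x = +-80 mm) holds the bar; below it 25 mm are free above the vial caps.
- tray_lug (a point): End of one of the tray's four square lugs (the one at +x, +y). They point down from the plate at x = +-84, y = +-54 mm, are 14 mm wide and 12 mm long, the last 1.5 mm narrowed to 13 mm.
- shaker: Grey laboratory shaker, housing 250 (x) x 190 (y) x 60 mm, fixed to the bench; origin at the centre of its underside, z up, x along its long side. On top a sprung aluminium platform carries a fixed grey lower tray with short vials and four corner posts, 34 mm square, with a socket in each flat top. The platform is parallel to the housing but stands off its centre.
- shaker_top (a point): Point of the housing's axis at the height of the post tops, 125 mm above the shaker's origin. Sockets are 17.5 mm square, 17 mm deep, at x = +-84, y = +-54 mm from the platform's centre, which lies anywhere within +-7 mm in x and +-7 mm in y of this point (shaker axes): an offset that no reading gives. The platform stays there under a light sideways push (friction 7 N each way).
- shaker_home (a point): Point of the housing's axis 113 mm above the shaker's origin: height of the tray's origin when home (plate lying on the posts), before the springs sink. The platform sinks 1 mm per 1.5 N of downward force to a hard stop at 9 mm (13 N); the released tray settles 2 to 5 mm below this point. With lugs on the posts beside the sockets the tray is 12 mm higher.
- beaker: Bystander: clear glass beaker, 72 mm across, 95 mm high, loose; origin at the centre of its underside.
- wineglass: Bystander: clear stemmed wine glass, 72 mm across, 175 mm high, loose; origin at the centre of its foot.
- bottle: Bystander: amber glass bottle, 60 mm across, 150 mm high, loose; origin at the centre of its underside.
Not all that is in view belongs to the job. Leave any purple look-alike of the tray alone.

How it is judged:
By the outcome, as a careful person would: the job done as asked, in the order asked, and still so for the second after the job is handed in, with the robot touching nothing.
It also fails if it takes over 72 s, if anything falls off the work surface, if the arm or the gripper's body presses on something with over 40 N, if the wrist force passes 120 N, or if a joint passes its speed limit or range.

ROBOT

A 7-joint arm with a two-finger parallel gripper is mounted at the origin on the work surface. World frame = base frame: x ahead of the robot, y to its left, z up, the work surface at z = 0. Lengths are in m, angles in rad, forces in N, time in s.
With the tool pointing down it reaches from about 0.4 to 0.9 m from the base axis. Payload 5.5 kg.
Tool frame: the origin (TCP) lies midway between the tips of the shut fingers; the grasp point (between the pads) lies 19 mm behind it (manip.grip_depth is the distance from the TCP to the grasp point, in m); z points along the fingers, x is the direction in which the jaws open and shut, and the axes are right-handed (so a half turn about z gives the same grasp; the last joint's range is limited). The gripper opens to 92 mm and grips with 3 to 60 N. Pads are 19 mm wide; open, the fingers measure 130 mm over their backs; the gripper's body (75 mm by 190 mm) begins 47 mm behind the grasp point.
Start: joints at [1.517, 0.501, -0.427, 1.55, 0.221, 1.138, -0.21], TCP at [0.203, -0.618, 0.227] pointing down, gripper open.
Joint ranges: [-2.88, 2.88], [-0.31, 2.03], [-1.54, 1.56], [0.2, 2.42], [-1.41, 4.55], [0.19, 2.02], [-2.57, 2.57]. Speed limits (rad/s): [2.57, 2.57, 3.14, 3.14, 3.14, 3.14, 3.14].

INTERFACE

Orientations are given as a unit quaternion [x, y, z, w].
In Python, from bench import manip, effector, viewer gives the robot as it stands. Calls block until the motion is done:
- manip.move_pose(position, orientation): joint-space move of the TCP to a pose.
- manip.servo_line(position, ori=None, vel=0.15): straight line of the TCP; ori=None keeps the orientation; vel is the mean speed in m/s.
- manip.movej(angles): joint-space move.
- effector.open_jaws() and effector.close(f_grip=None): open the fingers fully, or close them until they stop; f_grip is the grip in N (None keeps the last).
- manip.sleep(seconds).
- manip.solve_ik(position, orientation): joint angles nearest the present ones, or None.
- viewer.get_image(name): name is "scene" or "top" or "wrist"; returns the picture (400x640x3 uint8, red, green, blue); there is no depth.
- viewer.get_calibration(name): a dict with "vfov" (degrees; the focal length in pixels is half the picture's height over the tangent of half this angle, whatever the lens; pixels are square), "cx", "cy" (the principal point, pixels), "eye" and "attitude" of the camera in the world. Camera axes: x right, y down, z forward; pixel columns grow to the right and rows downward; lengths in m; the calibration is good to about 2 mm. A picture is of the moment at which its call begins: read the wrist's pose just before it. get_calibration takes no time and is no camera call; for the wrist camera it gives the pose at the moment of the call.
A pose or a line that the arm cannot do raises manip.PlanningError and nothing moves.
- manip.hand_in(): hands the job in, once; it reports no verdict.
Readings, each from a call of its own:
- manip.current_clock(): time.
- manip.current_q(): joint angles.
- manip.current_joint_velocities(): joint speeds.
- manip.current_tau(): joint torques, N m.
- manip.current_tool_pos(): TCP position.
- manip.current_tcp_rot(): TCP orientation.
- manip.current_force(): force on the tool from outside, world axes, zero at the start.
- manip.current_wrist_torque(): the same for the moment, N m.
- manip.current_finger_gap(): finger opening in m.
Only numpy, scipy, OpenCV 4.12 (cv2) and the standard library are available. Lean on these libraries where they do the work, as an engineer would, in place of code of your own. Each camera call takes 0.05 s, during which the arm holds its last target.

## Working session

There is one attempt and no reset: what is moved stays moved. The work goes in short steps, each a Python script; the robot and the scene stay as the last script left them, time stands still between calls to the robot, and variables do not carry over. Pictures are saved under pics/ and viewed, and the job is handed in when it is done.

```bash
ls; mkdir -p pics; python3 - <<'E'
from bench import manip, effector, viewer
import cv2
for n in ["scene","top","wrist"]:
    c=viewer.get_calibration(n); print(n,c)
    im=viewer.get_image(n); cv2.imwrite(f"pics/{n}0.png",im[:,:,::-1])
print(manip.current_clock(),manip.current_force(),manip.current_tcp_rot(),manip.current_tool_pos(),manip.grip_depth)
E
```

```text
pics
scene {'vfov': 50.4739169041801, 'cx': 323.7178850077501, 'cy': 208.10647940622854, 'eye': array([1.14173267, 0.12853884, 0.87856072]), 'attitude': array([ 0.5471294 ,  0.7568859 , -0.29345101, -0.20410699])}
top {'vfov': 50.17531381125195, 'cx': 322.02015149898955, 'cy': 196.8965929529782, 'eye': array([ 0.41992662, -0.09713296,  1.29443301]), 'attitude': array([-0.69897246,  0.71336658, -0.03948898,  0.03140468])}
wrist {'vfov': 60.67743364727894, 'cx': 316.5084512193018, 'cy': 200.20777345581445, 'eye': array([ 0.28266244, -0.58975134,  0.38387941]), 'attitude': array([ 0.8000775 , -0.57952391, -0.09184308,  0.12487144])}
0.15 [ 0.09128533  0.087626   -0.34873299] [ 8.09820741e-01 -5.86676906e-01 -5.98574180e-04 -4.66118430e-04] [ 0.20229613 -0.61715031  0.22589262] 0.0188
```

View pics/scene0.png

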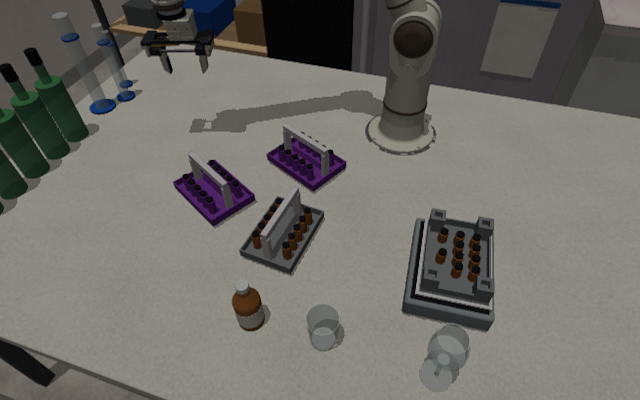

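View pics/top0.png

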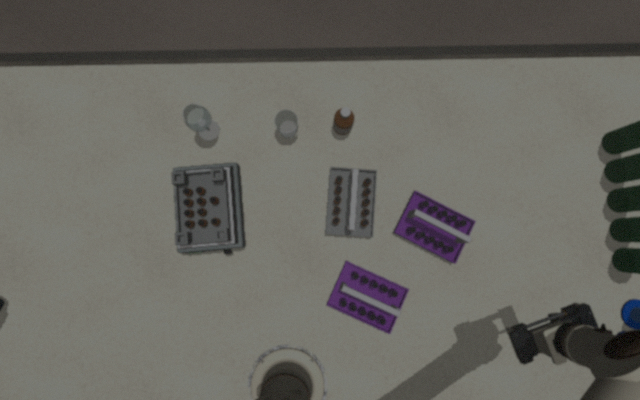

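View pics/wrist0.png

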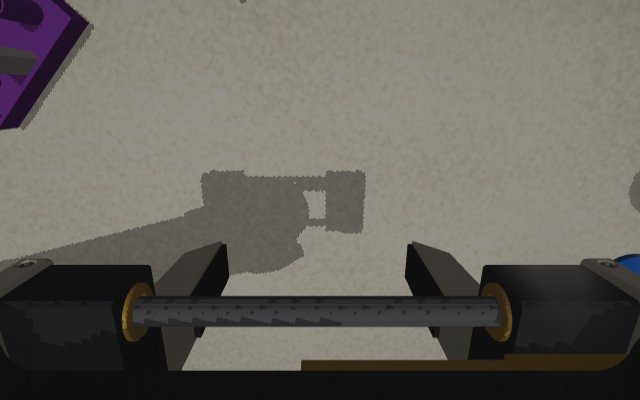

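Candidates: the grey tray with handle at top (351,203) / scene (283,233) is the one to lift. The purple look-alikes are at top (434,227) and (368,297). The shaker's fixed grey lower tray, which has no handle, is at top (206,208). Next I check the choice in close crops.

```bash
cat > h.py <<'E'
from bench import manip, effector, viewer
import cv2, numpy as np
from scipy.spatial.transform import Rotation as R
def K(c,h=400):
    f=h/2/np.tan(np.radians(c['vfov'])/2)
    return np.array([[f,0,c['cx']],[0,f,c['cy']],[0,0,1.]])
def ray(c,uv):
    uv=np.atleast_2d(np.asarray(uv,float)); k=K(c)
    d=np.c_[(uv-k[:2,2])/k[0,0],np.ones(len(uv))]
    return R.from_quat(c['attitude']).apply(d)
def onplane(c,uv,z):
    d=ray(c,uv); e=np.asarray(c['eye']); return e+d*((z-e[2])/d[:,2])[:,None]
def proj(c,P):
    P=np.atleast_2d(P); q=R.from_quat(c['attitude']).inv().apply(P-c['eye']); k=K(c)
    return q[:,:2]/q[:,2:]*k[0,0]+k[:2,2]
def crop(src,dst,x0,y0,x1,y1,s):
    im=cv2.imread(src)[y0:y1,x0:x1]; cv2.imwrite(dst,cv2.resize(im,None,fx=s,fy=s,interpolation=cv2.INTER_CUBIC))
E
python3 - <<'E'
from h import *
crop("pics/top0.png","pics/top_tray.png",310,150,390,250,6)
crop("pics/top0.png","pics/top_shk.png",160,150,260,265,5)
c=viewer.get_calibration("top"); s=viewer.get_calibration("scene")
print("base",proj(c,[0,0,0]),proj(s,[0,0,0]))
print("tcp",proj(c,manip.current_tool_pos()),proj(s,manip.current_tool_pos()))
print(onplane(c,[[354,200],[206,208],[351,203],[287,128],[344,127],[208,132]],[0]))
E
```

```text
base [[287.08386091 385.46742907]] [[399.95084398 131.8915117 ]]
tcp [[531.30075334 324.64294505]] [[187.02270124  71.2854756 ]]
[[ 0.53861259 -0.21050571  0.        ]
 [ 0.52322743  0.23877271  0.        ]
 [ 0.52962849 -0.20110925  0.        ]
 [ 0.76633904 -0.00948416  0.        ]
 [ 0.76630419 -0.18595683  0.        ]
 [ 0.75815083  0.2340892   0.        ]]
```

View pics/top_tray.png

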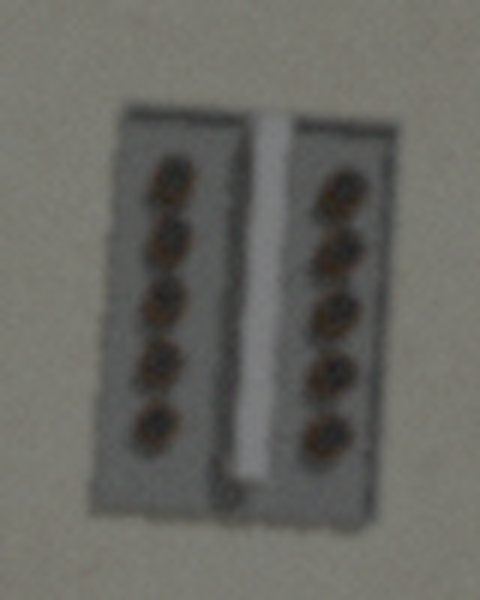

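View pics/top_shk.png

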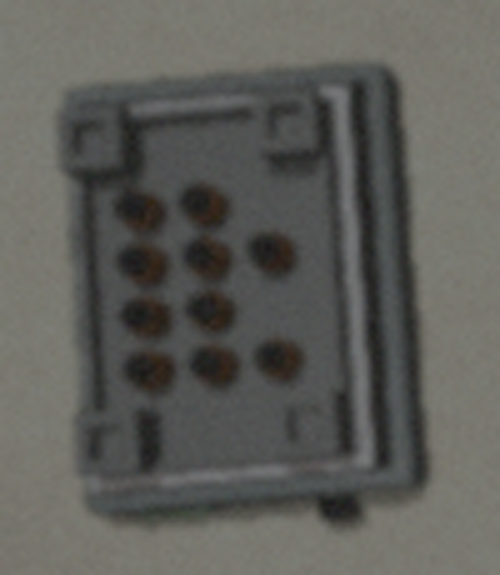

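The crops confirm it. The grey tray has a bright handle bar running from about top (355,169) to (352,230). The shaker's lower tray has four socketed posts and no handle. I now compute the poses and take wrist views.

```bash
python3 - <<'E'
from h import *
c=viewer.get_calibration("top")
A=onplane(c,[[355.3,168.8],[351.7,229.7]],0.115); print(A, A.mean(0), np.degrees(np.arctan2(*(A[0]-A[1])[[1,0]])), np.linalg.norm(A[0]-A[1]))
# shaker posts tops z .125: outer corners in crop /5 + (160,150)
# post tops: TL (62,108)-(122,165)
pts=np.array([[92,137],[292,130],[110,443],[315,420]])/5+[160,150]
B=onplane(c,pts,0.125); print(B,B.mean(0))
print("shk yaw",np.degrees(np.arctan2(*(B[0]-B[2])[[1,0]])),np.degrees(np.arctan2(*(B[1]-B[3])[[1,0]])), np.linalg.norm(B[0]-B[2]),np.linalg.norm(B[0]-B[1]))
w=viewer.get_calibration("wrist"); Rt=R.from_quat(manip.current_tcp_rot())
print("cam in tool",Rt.inv().apply(w['eye']-manip.current_tool_pos()),(Rt.inv()*R.from_quat(w['attitude'])).as_matrix().round(3))
print(np.degrees(Rt.as_euler('ZYX')),Rt.as_matrix().round(3))
def down(yaw): # tool x at world angle yaw, z down
    return (R.from_euler('z',yaw)*R.from_euler('x',np.pi)).as_quat()
for p in ([0.53,-.19,.25],[0.53,-.19,.0862],[.53,.24,.35],[.53,.24,.2]):
  for yaw in (np.radians(-87),np.radians(93)):
    print(p,round(yaw,2),manip.solve_ik(p,down(yaw)))
E
```

```text
[[ 0.61557052 -0.20655951  0.115     ]
 [ 0.44602668 -0.19175581  0.115     ]] [ 0.5307986  -0.19915766  0.115     ] -4.990117627380762 0.17018890137107825
[[0.59929802 0.28266016 0.125     ]
 [0.60106841 0.17278871 0.125     ]
 [0.43123671 0.27079308 0.125     ]
 [0.44137956 0.15977157 0.125     ]] [0.51824567 0.22150338 0.125     ]
shk yaw 4.0390432066977136 4.660196825667282 0.1684797650552808 0.10988571658216416
cam in tool [-0.00117495 -0.08492314 -0.15811347] [[ 1.    -0.    -0.001]
 [ 0.     0.952  0.306]
 [ 0.    -0.306  0.952]]
[-7.18431101e+01  8.68832049e-02 -1.79996986e+02] [[ 0.312 -0.95  -0.   ]
 [-0.95  -0.312  0.001]
 [-0.002 -0.    -1.   ]]
[0.53, -0.19, 0.25] -1.52 [ 0.86701723  0.37158055 -0.71739926  1.74087579  0.26719707  1.12923052
 -1.45045365]
[0.53, -0.19, 0.25] 1.62 [ 1.14606084  0.53614819 -1.15156554  1.73326265  0.5201017   1.21935179
  1.48201429]
[0.53, -0.19, 0.0862] -1.52 [ 0.77020731  0.57242159 -0.61012652  1.87541801  0.43451585  0.82899002
 -1.58337354]
[0.53, -0.19, 0.0862] 1.62 [ 1.01209344  0.71554128 -0.96606084  1.86804084  0.72236254  0.95491697
  1.33498712]
[0.53, 0.24, 0.35] -1.52 [-0.30470001  0.26118759 -0.20655591  1.57459427  0.05481924  1.31149406
 -2.03694393]
[0.53, 0.24, 0.35] 1.62 [ 0.41905077  0.54657205 -1.29592436  1.55223539  0.52847504  1.44527149
  0.71728263]
[0.53, 0.24, 0.2] -1.52 [ 0.31359289  0.61978133 -1.09323705  1.73992674  0.59790064  1.1590854
 -2.47542232]
[0.53, 0.24, 0.2] 1.62 [ 0.40491759  0.75885154 -1.30070552  1.73765304  0.76914546  1.26446804
  0.53774823]
```

```bash
cat >> h.py <<'E'
def down(yaw):
    return (R.from_euler('z',yaw)*R.from_euler('x',np.pi)).as_quat()
def ty(yaw): return np.array([np.sin(yaw),-np.cos(yaw)])
def tx(yaw): return np.array([np.cos(yaw),np.sin(yaw)])
E
python3 - <<'E'
from h import *
import pickle
out={}
for n,p,deg in (("tray",[.5308,-.1992],85),("shk",[.5182,.2215],94.3)):
    y=np.radians(deg); t=np.array(p)+0.045*ty(y)
    manip.move_pose([*t,.345],down(y)); manip.sleep(.3)
    c=viewer.get_calibration("wrist"); im=viewer.get_image("wrist")
    print(n,manip.current_tool_pos(),manip.current_q().round(2),manip.current_clock(),manip.current_force())
    cv2.imwrite(f"pics/w_{n}.png",im[:,:,::-1]); out[n]=dict(c=c,tcp=manip.current_tool_pos(),q=manip.current_tcp_rot())
pickle.dump(out,open("w.pkl","wb"))
E
```

```text
tray [ 0.57551773 -0.20346336  0.34492398] [ 1.07  0.53 -1.13  1.49  0.48  1.43  1.4 ] 2.55 [ 0.29638774 -0.42961748 -0.81543188]
shk [0.56334049 0.22425195 0.34494147] [ 0.37  0.55 -1.18  1.5   0.5   1.43  0.82] 4.475 [-0.39317606 -0.26864436  0.28791832]
```

View pics/w_tray.png

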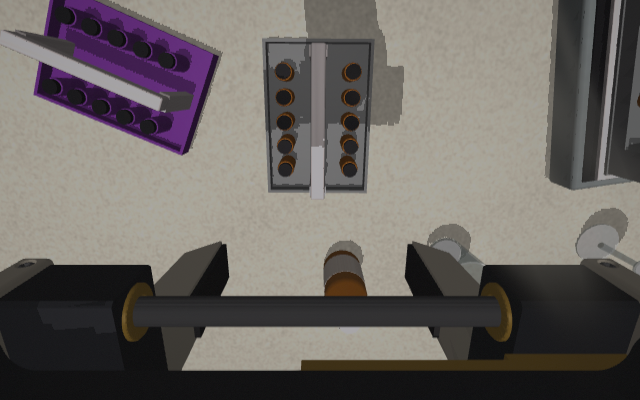

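View pics/w_shk.png

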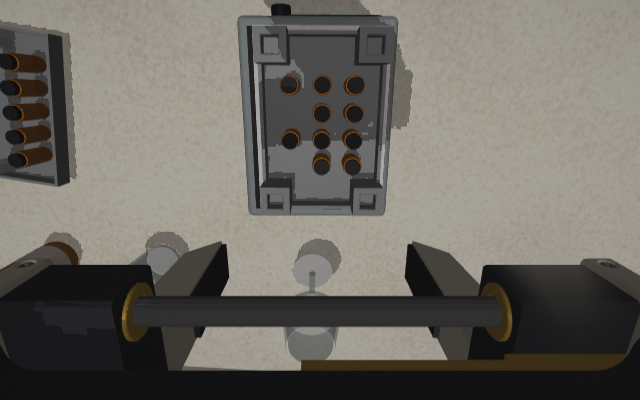

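The wrist views are clear. The tray handle bar runs from about (318,42) to (317,198). The shaker sockets are at about (270,44), (375,44), (274,200) and (367,199). I zoom in to measure them.

```bash
python3 - <<'E'
from h import *
im=cv2.imread("pics/w_shk.png"); s=9
t=[im[y-20:y+20,x-22:x+22] for x,y in ((270,44),(375,44),(274,198),(368,198))]
t=[cv2.resize(a,None,fx=s,fy=s,interpolation=cv2.INTER_NEAREST)  for a in t]
for a in t:
    for k in range(0,44,5): cv2.putText(a,str(k),(k*s,10),0,.35,(0,255,255),1); cv2.line(a,(k*s,0),(k*s,4),(0,255,255))
    for k in range(5,40,5): cv2.putText(a,str(k),(0,k*s+4),0,.35,(0,255,255),1)
m=np.vstack([np.hstack(t[:2]),np.hstack(t[2:])]); m=np.clip(m*1.6,0,255).astype(np.uint8); cv2.imwrite("pics/posts.png",m[:,:800]); print(m.shape)
crop("pics/w_tray.png","pics/w_tray_c.png",255,30,385,205,3)
E
```

```text
(720, 792, 3)
```

View pics/posts.png

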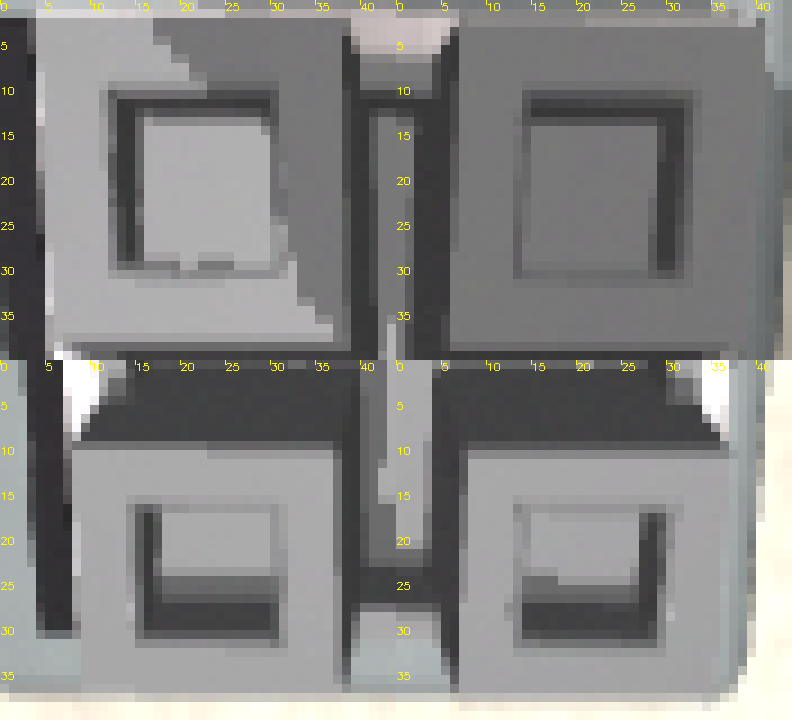

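View pics/w_tray_c.png

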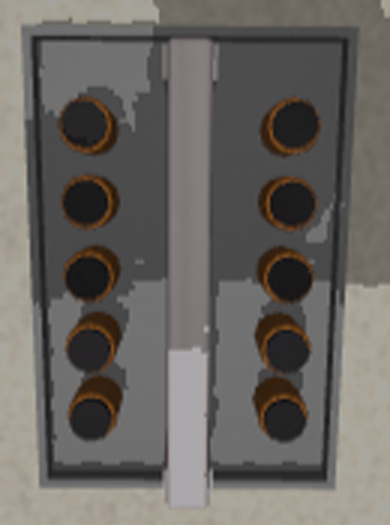

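```bash
cat > meas.py <<'E'
from h import *
import pickle
o=pickle.load(open("w.pkl","rb"))
def shk(dbg=True):
    c=o['shk']['c']
    q={'TL':(248,24,[(12,10),(30.8,10),(32,30.3),(13,30.3)]),'TR':(353,24,[(14,10),(32.9,10),(32,30.5),(13,30.5)]),
       'BL':(252,178,[(14,15.2),(31,15.2),(31.9,32),(15,32)]),'BR':(346,178,[(13,15.2),(31,15.2),(30,32),(13,32)])}
    C=[]
    for k,(ox,oy,p) in q.items():
        P=onplane(c,np.array(p)+[ox-.5,oy-.5],.125)[:,:2]; C.append(P.mean(0))
        if dbg: print(k,P.mean(0).round(4),[round(np.linalg.norm(P[i]-P[(i+1)%4])*1e3,1) for i in range(4)])
    C=np.array(C); d1=C[2]-C[0]; d2=C[3]-C[1]; e1=C[0]-C[1]; e2=C[2]-C[3]
    ang=np.degrees([np.arctan2(d1[1],d1[0]),np.arctan2(d2[1],d2[0]),np.arctan2(-e1[0],e1[1]),np.arctan2(-e2[0],e2[1])])
    if dbg: print([round(np.linalg.norm(v)*1e3,1) for v in (d1,d2,e1,e2)],ang.round(2))
    return C.mean(0),(ang[:2].mean()*168+ang[2:].mean()*108)/276
def tray(dbg=True):
    c=o['tray']['c']
    f=lambda p:(np.array(p)+.5)/3-.5+[255,30]
    P=onplane(c,f([(168,40),(211,40),(207,506),(167,506)]),.115)[:,:2]
    m=[(P[0]+P[1])/2,(P[2]+P[3])/2]; d=m[1]-m[0]
    if dbg: print("bar",P.mean(0),[round(np.linalg.norm(P[i]-P[(i+1)%4])*1e3,1) for i in range(4)],np.degrees(np.arctan2(d[1],d[0])))
    for z in (.018,.024,.028):
        Q=onplane(c,f([(22,27),(357,27),(335,487),(42,487)]),z)[:,:2]
        d=(Q[2]+Q[3]-Q[0]-Q[1])/2
        if dbg: print("rim",z,Q.mean(0).round(4),[round(np.linalg.norm(Q[i]-Q[(i+1)%4])*1e3,1) for i in range(4)],np.degrees(np.arctan2(d[1],d[0])))
    return P.mean(0)
if __name__=="__main__":
    print(shk()); print(tray())
E
python3 meas.py
```

```text
TL [0.4402 0.1689] [np.float64(18.9), np.float64(18.8), np.float64(19.4), np.float64(18.8)]
TR [0.4324 0.276 ] [np.float64(19.0), np.float64(19.0), np.float64(19.4), np.float64(19.0)]
BL [0.6076 0.1799] [np.float64(19.6), np.float64(20.6), np.float64(19.8), np.float64(20.6)]
BR [0.5997 0.2876] [np.float64(20.8), np.float64(20.6), np.float64(19.9), np.float64(20.6)]
[np.float64(167.7), np.float64(167.6), np.float64(107.4), np.float64(108.0)] [   3.78    3.98 -175.84 -175.8 ]
(array([0.51996898, 0.2280896 ]), np.float64(-66.44019256700007))
bar [ 0.5313883  -0.19680954] [np.float64(14.9), np.float64(169.3), np.float64(15.9), np.float64(169.3)] -5.327806425312699
rim 0.018 [ 0.5336 -0.1963] [np.float64(144.5), np.float64(206.9), np.float64(144.5), np.float64(206.9)] -5.128469263231965
rim 0.024 [ 0.5331 -0.1963] [np.float64(142.7), np.float64(204.3), np.float64(142.8), np.float64(204.3)] -5.1284692632319615
rim 0.028 [ 0.5327 -0.1963] [np.float64(141.5), np.float64(202.6), np.float64(141.6), np.float64(202.6)] -5.1284692632319695
[ 0.5313883  -0.19680954]
```

```bash
python3 - <<'E'
from h import *
im=cv2.imread("pics/w_tray.png"); g=im.astype(int).sum(2)//3
print("bar col 317-318 rows 36-52",g[36:52,316:320].mean(1)); print(g[190:204,316:320].mean(1))
print("rim rows top, col 290:",g[34:50,285:295].mean(1)); print("rim bottom",g[184:200,285:295].mean(1))
print("row 60", list(zip(range(262,272),g[60,262:272])),list(zip(range(368,378),g[60,368:378])))
print("bar row 60",list(zip(range(306,332),g[60,306:332]))); print("bar row 180",list(zip(range(306,332),g[180,306:332])))
s=7
t=[im[34:60,300:340],im[180:206,300:340]]
m=np.hstack([cv2.resize(a,None,fx=s,fy=s,interpolation=cv2.INTER_NEAREST) for a in t]); cv2.imwrite("pics/barends.png",m)
E
```

```text
bar col 317-318 rows 36-52 [106.75 103.75  93.5   77.25  77.25  70.5   71.25 110.5  122.25 125.
 125.   124.75 125.   125.   125.   124.5 ]
[168.75 168.75 168.5  168.25 168.5  168.75 168.75 168.25 164.   155.
 161.75 162.   161.   159.5 ]
rim rows top, col 290: [159.7 159.8 151.3 120.5 110.1 112.2 112.4 100.3  52.4  66.4 105.  112.8
 112.8 112.9 112.6 112.9]
rim bottom [ 87.7  67.   57.1  41.8  42.1  63.1  98.  109.7 126.4 158.6 160.7 160.6
 159.3 157.  155.6 155.6]
row 60 [(262, np.int64(159)), (263, np.int64(112)), (264, np.int64(112)), (265, np.int64(112)), (266, np.int64(38)), (267, np.int64(35)), (268, np.int64(75)), (269, np.int64(112)), (270, np.int64(112)), (271, np.int64(113))] [(368, np.int64(47)), (369, np.int64(38)), (370, np.int64(58)), (371, np.int64(75)), (372, np.int64(75)), (373, np.int64(91)), (374, np.int64(111)), (375, np.int64(112)), (376, np.int64(111)), (377, np.int64(108))]
bar row 60 [(306, np.int64(77)), (307, np.int64(77)), (308, np.int64(77)), (309, np.int64(76)), (310, np.int64(56)), (311, np.int64(98)), (312, np.int64(123)), (313, np.int64(125)), (314, n
[... 264 characters left out ...]
.int64(74)), (327, np.int64(77)), (328, np.int64(77)), (329, np.int64(76)), (330, np.int64(77)), (331, np.int64(77))]
bar row 180 [(306, np.int64(110)), (307, np.int64(111)), (308, np.int64(111)), (309, np.int64(108)), (310, np.int64(62)), (311, np.int64(150)), (312, np.int64(169)), (313, np.int64(168)), (314, np.int64(168)), (315, np.int64(169)), (316, np.int64(169)), (317, np.int64(169)), (318, np.int64(169)), (319, np.int64(168)), (320, np.int64(169)), (321, np.int64(169)), (322, np.int64(169)), (323, np.int64(151)), (324, np.int64(66)), (325, np.int64(106)), (326, np.int64(109)), (327, np.int64(110)), (328, np.int64(110)), (329, np.int64(110)), (330, np.int64(110)), (331, np.int64(110))]
```

View pics/barends.png

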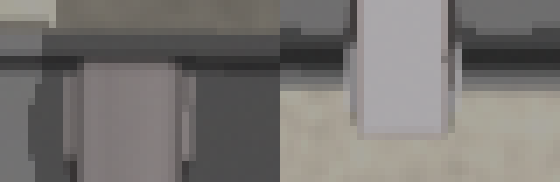

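The bar's pixel edges confirm a handle centre near (0.532, -0.197) and a yaw of about -5.2°. Now the grasp.

```bash
python3 - <<'E'
from h import *
y=np.radians(84.8); p=[.532,-.197]
manip.move_pose([*p,.22],down(y))
manip.servo_line([*p,.0865],vel=.08)
F0=manip.current_force()
effector.close(f_grip=40); manip.sleep(.2)
print("gap",manip.current_finger_gap(),manip.current_tool_pos(),F0,manip.current_force(),manip.current_wrist_torque())
manip.servo_line([*p,.17],vel=.08); manip.sleep(.3)
print(manip.current_force(),manip.current_wrist_torque(),manip.current_finger_gap(),manip.current_clock())
c=viewer.get_calibration("wrist"); im=viewer.get_image("wrist"); cv2.imwrite("pics/w_lift.png",im[:,:,::-1])
im=viewer.get_image("scene"); cv2.imwrite("pics/s_lift.png",im[:,:,::-1])
import pickle; pickle.dump(dict(c=c,tcp=manip.current_tool_pos(),q=manip.current_tcp_rot()),open("lift.pkl","wb"))
crop("pics/s_lift.png","pics/s_lift_c.png",200,100,360,300,3)
E
```

```text
gap 0.015121424037597931 [ 0.53190016 -0.19785371  0.08652335] [ 0.00844379 -0.17990244  0.87171711] [-0.48853591 -5.92705402  0.65586415] [-0.79224727 -0.04976994  0.00873072]
[-0.37236399 -0.33598127 -5.93117867] [ 0.10338883 -0.10901586 -0.01152795] 0.015647962760842366 10.7667
```

View pics/w_lift.png

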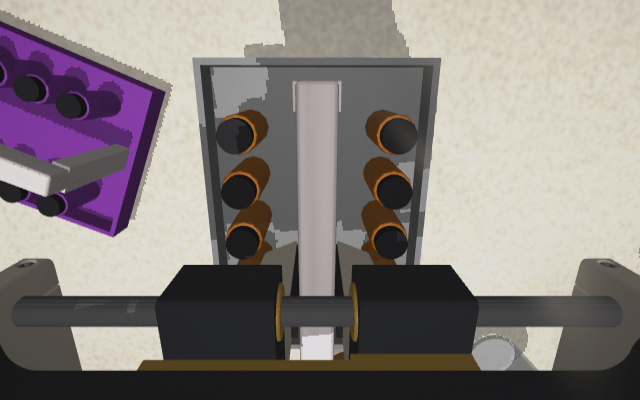

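View pics/s_lift_c.png

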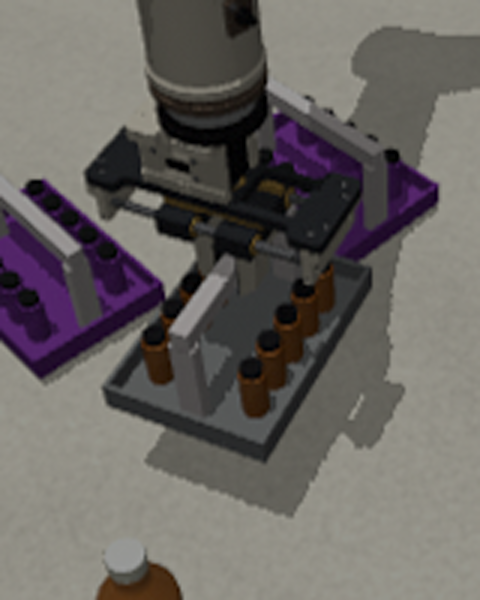

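```bash
python3 - <<'E'
from h import *
import pickle
o=pickle.load(open("lift.pkl","rb")); c=o['c']; im=cv2.imread("pics/w_lift.png"); g=im.astype(int).sum(2)//3
for r in (110,150,200,235): print(r,list(g[r,290:308]),list(g[r,330:345]))
print(list(zip(range(74,92),g[74:92,312:324].mean(1).round())))
print("rim",list(zip(range(50,75),g[50:75,290:310].mean(1).round())))
Rt=R.from_quat(o['q'])
def intool(uv,dz):
    P=onplane(c,uv,o['tcp'][2]+dz); return Rt.inv().apply(P-o['tcp'])*1e3
print(intool([[317.7,80]],.0288),intool([[317.7,240]],.0288))
print(R.from_quat(o['q']).as_matrix().round(4))
crop("pics/w_lift.png","pics/w_lift_c.png",180,45,460,265,2.8)
E
```

```text
110 [np.int64(101), np.int64(102), np.int64(101), np.int64(160), np.int64(160), np.int64(125), np.int64(111), np.int64(135), np.int64(148), np.int64(160), np.int64(169), np.int64(169), np.int64(169), np.int64(168), np.int64(167), np.int64(167), np.int64(166), np.int64(165)] [np.int64(173), np.int64(172), np.int64(171), np.int64(172), np.int64(161), np.int64(150), np.int64(139), np.int64(125), np.int64(116), np.int64(169), np.int64(168), np.int64(102), np.int64(102), np.int64(101), np.int64(101)]
150 [np.int64(98), np.int64(97), np.int64(98), np.int64(98), np.int64(97), np.int64(97), np.int64(93), np.int64(124), np.int64(140), np.int64(154), np.int64(165), np.int64(170), np.int64(169), np.int64(168), np.int64(167), np.int64(167), np.int64(166), np.int64(166)] [np.int64(172), np.int64(172), np.int64(171), np.int64(165), np.int64(153), np.int64(142), np.int64(133), np.int64(99), np.int64(98), np.int64(98), np.int64(97), np.int64(97), np.int64(97), np.int64(98), np.int64(97)]
200 [np.int64(94), np.int64(94), np.int64(93), np.int64(93), np.int64(94), np.int64(94), np.int64(94), np.int64(9
[... 1443 characters left out ...]
(148.0)), (55, np.float64(150.0)), (56, np.float64(147.0)), (57, np.float64(130.0)), (58, np.float64(105.0)), (59, np.float64(105.0)), (60, np.float64(105.0)), (61, np.float64(104.0)), (62, np.float64(105.0)), (63, np.float64(104.0)), (64, np.float64(98.0)), (65, np.float64(70.0)), (66, np.float64(59.0)), (67, np.float64(86.0)), (68, np.float64(104.0)), (69, np.float64(104.0)), (70, np.float64(104.0)), (71, np.float64(104.0)), (72, np.float64(104.0)), (73, np.float64(104.0)), (74, np.float64(104.0))]
[[  2.13893883 -86.2990366  -28.78454538]] [[  2.19870715 -23.98004255 -28.79539817]]
[[ 9.050e-02  9.959e-01 -2.000e-04]
 [ 9.959e-01 -9.050e-02  2.000e-04]
 [ 2.000e-04 -2.000e-04 -1.000e+00]]
```

View pics/w_lift_c.png

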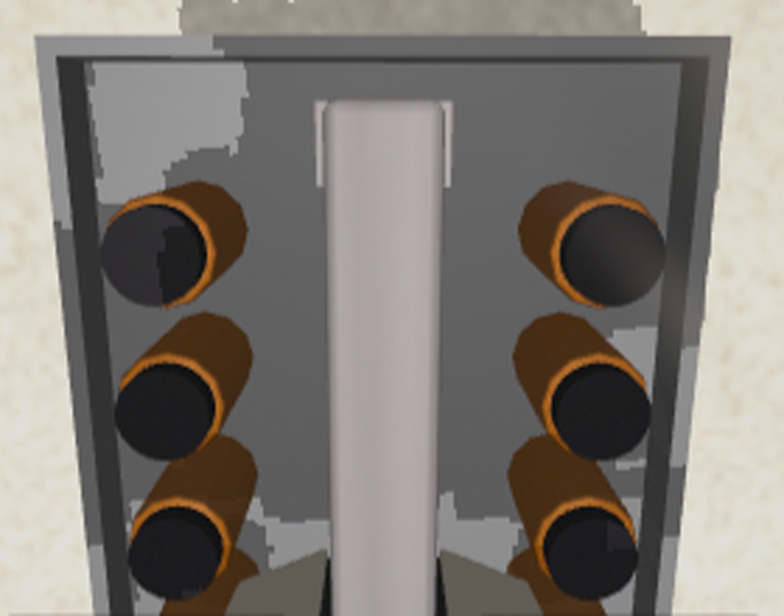

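The grasp is good: gap 15.6 mm and lifted weight about 5 N. The wrist view shows the bar centred at col 317.4, which reads +2.1 mm in tool x although the jaws centre it. That is the camera bias, so I subtract it for the shaker target. Next I carry the tray over and hover 10 mm above the posts.

```bash
python3 - <<'E'
from h import *
y0=np.radians(84.8); yaw=np.radians(94.0)
manip.servo_line([.532,-.197,.30],vel=.2)
manip.servo_line([.522,.226,.30],ori=down(yaw),vel=.22)
T=np.array([.5200,.2281])-.0021*tx(yaw)
manip.servo_line([*T,.2235],vel=.1); manip.sleep(.4)
print(T,manip.current_tool_pos(),manip.current_force(),manip.current_wrist_torque(),manip.current_clock())
for n in ("scene","wrist","top"): cv2.imwrite(f"pics/hov_{n}.png",viewer.get_image(n)[:,:,::-1])
crop("pics/hov_scene.png","pics/hov_sc.png",390,170,520,340,4)
E
```

```text
[0.52014649 0.22600512] [0.5202804  0.22601875 0.22373587] [-0.64301232  0.24060316 -6.63929167] [ 0.1577049  -0.20247135  0.00407644] 15.0583
```

View pics/hov_sc.png

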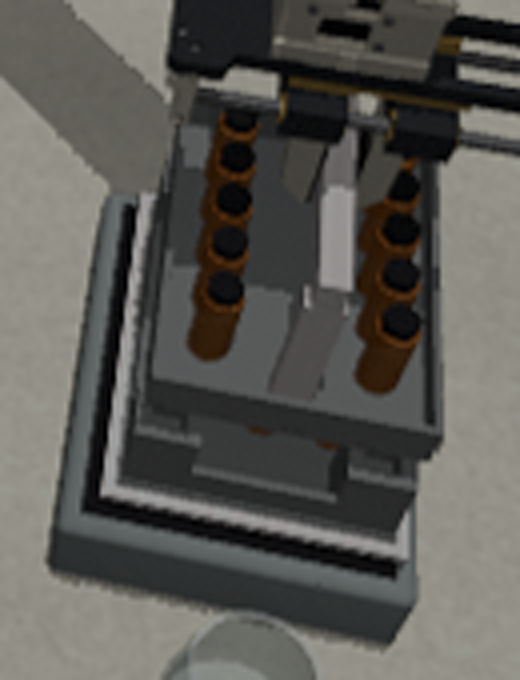

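View pics/hov_wrist.png

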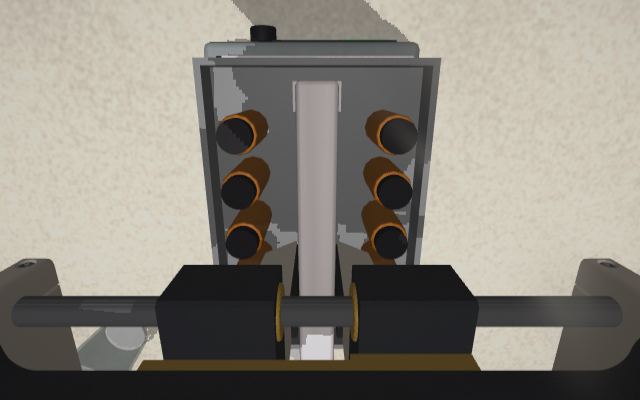

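The relation of lugs to sockets can't be resolved in the hover views: in the scene crop the tray front edge at (290,415) hides the lugs. So I feel downward with a guarded descent.

```bash
cat >> h.py <<'E'
def F(n=4):
    a=[];m=[]
    for _ in range(n):
        a.append(manip.current_force()); m.append(manip.current_wrist_torque()); manip.sleep(.02)
    return np.mean(a,0),np.mean(m,0)
def probe(xy,F0,z0=.2145,zmin=.206,lim=2.0,step=.0012,log=True):
    """step down; stop at contact > lim N or at zmin. returns z, dF, dM, contact"""
    z=z0
    while z>zmin+1e-6:
        z=max(zmin,z-step); manip.servo_line([*xy,z],vel=.03)
        f,m=F(3); d=f-F0[0]
        if d[2]>lim or np.hypot(d[0],d[1])>4: return z,d,m-F0[1],True
    return z,d,m-F0[1],False
E
python3 - <<'E'
from h import *
import pickle
yaw=np.radians(94.0); T=np.array([.5200,.2281])-.0021*tx(yaw)
manip.servo_line([*T,.2145],vel=.03); manip.sleep(.2)
F0=F(8); pickle.dump((T,F0),open("f0.pkl","wb")); print("base",F0[0].round(2),F0[1].round(3))
z,d,m,c=probe(T,F0)
print(z,d.round(2),m.round(3),c,manip.current_tool_pos().round(4),manip.current_clock())
E
```

```text
base [ 0.    0.3  -5.94] [ 0.122 -0.143  0.022]
0.206 [-0.18 -0.53  0.29] [-0.008 -0.033 -0.014] False [0.5202 0.226  0.206 ] 18.3917
```

There is no contact 5.5 mm below the post tops, so the lugs appear to be in the sockets. I continue down under guard until the platform carries the tray's weight.

```bash
python3 - <<'E'
from h import *
import pickle
T,F0=pickle.load(open("f0.pkl","rb"))
z=.206
while z>.195:
    z-=.001; manip.servo_line([*T,z],vel=.03); f,m=F(3); d=f-F0[0]; mm=m-F0[1]
    print(round(z,4),d.round(2),mm.round(3))
    if d[2]>4.0 or np.hypot(d[0],d[1])>4: break
print(manip.current_tool_pos().round(4),manip.current_clock())
for n in ("scene","wrist"): cv2.imwrite(f"pics/ins_{n}.png",viewer.get_image(n)[:,:,::-1])
crop("pics/ins_scene.png","pics/ins_sc.png",390,170,520,340,4)
E
```

```text
0.205 [ 0.37 -0.43  0.36] [-0.009  0.    -0.019]
0.204 [ 0.28 -0.46  0.61] [-0.024 -0.024 -0.017]
0.203 [-0.41 -0.62  0.74] [-0.014 -0.004 -0.041]
0.202 [-0.43 -0.84  0.58] [-0.042 -0.058 -0.015]
0.201 [ 0.14 -0.12  0.36] [-0.029  0.002 -0.022]
0.2 [-0.28  0.05  0.53] [-0.031  0.    -0.049]
0.199 [-0.2  -0.72  1.09] [ 0.044 -0.05  -0.038]
0.198 [-0.   -1.08  2.8 ] [ 0.005 -0.014 -0.01 ]
0.197 [ 0.59 -0.35  4.5 ] [ 0.011 -0.012 -0.005]
[0.5203 0.2261 0.1972] 21.0917
```

View pics/ins_sc.png

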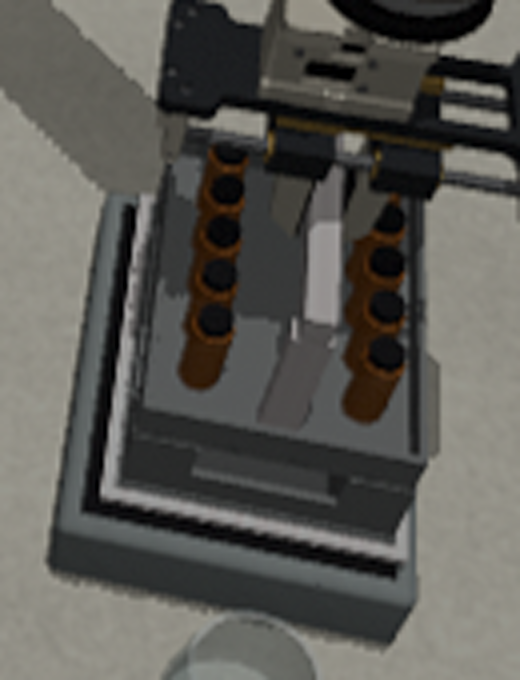

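Contact came at TCP z = 0.199, the expected home height, with about 1.7 N/mm of platform stiffness. The scene crop shows the plate sitting on the posts with no gap. Now I release and retreat.

```bash
python3 - <<'E'
from h import *
T=manip.current_tool_pos()
effector.open_jaws(); manip.sleep(.3)
print(manip.current_finger_gap(),manip.current_force())
manip.servo_line([T[0],T[1],.30],vel=.1)
manip.servo_line([T[0]+.02,T[1],.42],vel=.2); manip.sleep(.3)
import pickle
c=viewer.get_calibration("wrist");pickle.dump(dict(c=c,tcp=manip.current_tool_pos()),open("fin.pkl","wb"))
for n in ("wrist","scene","top"): cv2.imwrite(f"pics/fin_{n}.png",viewer.get_image(n)[:,:,::-1])
print(manip.current_force(),manip.current_clock(),manip.current_tool_pos())
crop("pics/fin_scene.png","pics/fin_sc.png",385,160,535,350,4)
E
```

```text
0.09198864000615187 [-0.27238451  0.2180386  -0.04025688]
[ 0.73375142 -0.29722558  0.75208592] 25.15 [0.54022066 0.22598276 0.41972392]
```

View pics/fin_scene.png

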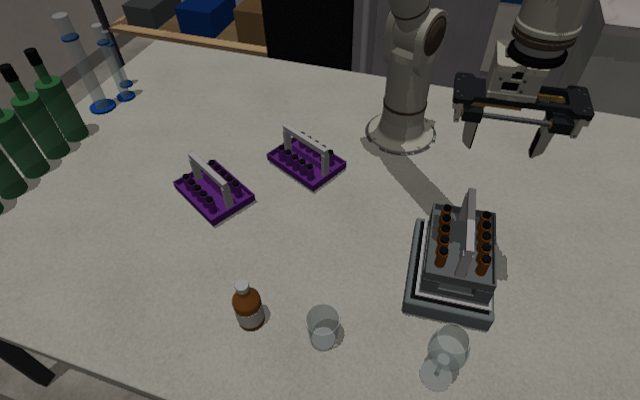

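View pics/fin_wrist.png

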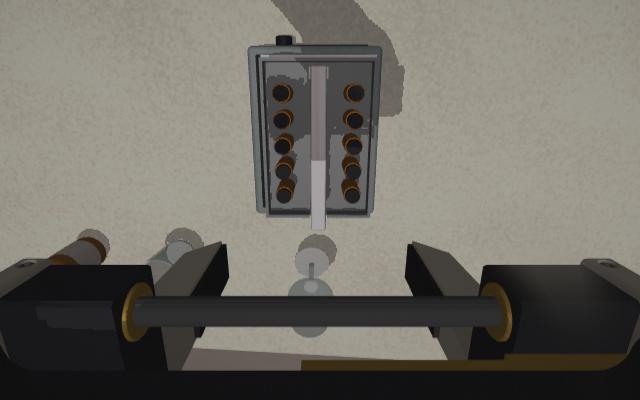

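View pics/fin_sc.png

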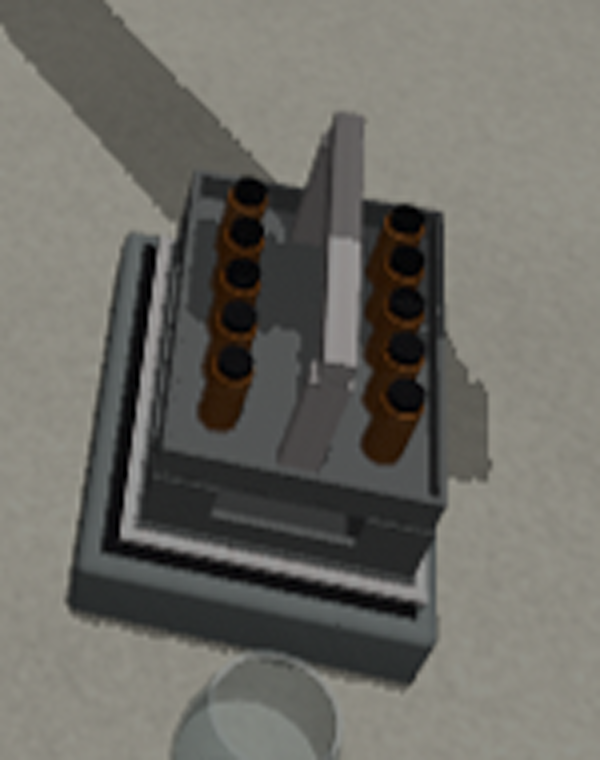

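```bash
python3 - <<'E'
from h import *
import pickle
w=pickle.load(open("fin.pkl","rb"))['c']; s=viewer.get_calibration("scene")
def tri(a,b):
    d1=ray(w,a)[0]; d2=ray(s,b)[0]; d1/=np.linalg.norm(d1); d2/=np.linalg.norm(d2)
    t=np.linalg.lstsq(np.c_[d1,-d2],s['eye']-w['eye'],rcond=None)[0]
    p,q=w['eye']+d1*t[0],s['eye']+d2*t[1]; return (p+q)/2,np.linalg.norm(p-q)
for a,b in (((318,66.5),(472,188.8)),((317.8,228.5),(470.2,250.5))): print(tri(a,b))
P=onplane(w,[[318,66.5],[317.8,228.5]],.2245); print(P,P.mean(0),np.linalg.norm(P[0]-P[1]),np.degrees(np.arctan2(*(P[1]-P[0])[[1,0]])))
manip.hand_in(); print(manip.current_clock())
E
```

```text
(array([0.4356406 , 0.22070489, 0.22267176]), np.float64(0.0017231362525446652))
(array([0.60425229, 0.23287757, 0.22355954]), np.float64(0.0009388627193202564))
[[0.43587083 0.22155852 0.2245    ]
 [0.60392417 0.23331318 0.2245    ]] [0.5198975  0.22743585 0.2245    ] 0.16846393346291638 4.001093725773049
the job is handed in; nothing more can be done
the job is handed in; nothing more can be done
```

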